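Degrease shut-off fittings on the drip rack

TASK

Lay every shut-off fitting (three or four lie on the bench) flat on its underside, lever up, on the sloped drip rack, and turn the extractor fan knob clockwise to its stop. Only then press the canister's nozzle cap fully down to spray the fittings and let it spring back up, and after that turn the fan off, fully anticlockwise to its stop. Leave the fittings on the rack to drip, and do not disturb the small cardboard box and the solder spool.

Things in the scene. Friction and masses are not known exactly. Their poses are not given: they have to be found in the camera images.
- fitting_1: Shut-off fitting (absent: None), 92 mm over its pipe ends, 44 high. Its black block is 28 mm across the pipe, 32 along it, 28 high; grip it there across the pipe, from above. Lever above it, 36 along x 12 across, 38 to 44 mm up. Origin: middle of the length, on the flat underside; z up. Pipe axis 14 mm up, at -26 deg from +x (anticlockwise from above); block centre x +5, y -3 mm.
- fitting_2: Shut-off fitting (absent: None), 92 mm over its pipe ends, 44 high. Its black block is 28 mm across the pipe, 32 along it, 28 high; grip it there across the pipe, from above. Lever above it, 36 along x 12 across, 38 to 44 mm up. Origin: middle of the length, on the flat underside; z up. Pipe axis 14 mm up, at -38 deg from +x (anticlockwise from above); block centre x +4.5, y -3.5 mm.
- fitting_3: Shut-off fitting (absent: None), 92 mm over its pipe ends, 44 high. Its black block is 28 mm across the pipe, 32 along it, 28 high; grip it there across the pipe, from above. Lever above it, 36 along x 12 across, 38 to 44 mm up. Origin: middle of the length, on the flat underside; z up. Pipe axis 14 mm up, at 70 deg from +x (anticlockwise from above); block centre x -2, y -5 mm.
- fitting_4: Shut-off fitting (absent: None), 92 mm over its pipe ends, 44 high. Its black block is 28 mm across the pipe, 32 along it, 28 high; grip it there across the pipe, from above. Lever above it, 36 along x 12 across, 38 to 44 mm up. Origin: middle of the length, on the flat underside; z up. Pipe axis 14 mm up, at 60 deg from +x (anticlockwise from above); block centre x +3, y +5 mm.
- drip_plate: Sloped plate of the steel drip rack, fixed: 120 mm (x) by 250 mm (y) with lips 6 mm high all round; flat inside 114 by 244 mm. Origin: middle of its upper face, 34 mm above the bench; x points away from the robot and down the slope (10 deg), y along the rack, z square to the plate. Four fittings fit, pipes along x, at y = -90, -30, +30, +90 mm. The white console right of it is 195 mm high.
- canister: Squat round aluminium cleaner canister, 70 mm across, clamped upright on a 94 x 80 mm base plate, fixed. Origin: on the bench under its axis; the top of the nozzle cap is 89 mm above it.
- cap_top (a point): Middle of the top of the black nozzle cap (35 mm across) on the canister, 89 mm above the bench when up; it moves down with the cap.
- nozzle_cap (a joint): Travel of the sprung nozzle cap in m: 0 up, 0.008 fully down (3 N to start, 8 N fully down). It springs back by itself.
- fan_control: Extractor fan control: fixed grey box 86 (x) x 80 (y) x 24 mm high. Origin: on the bench under the axis of its rotary knob. The grey unit with the dustpan beside it is 82 mm high.
- fan_knob_grip (a point): On the knob's axis, 61 mm above the bench, where to grip. The knob's bar grip is 46 mm long, 14 mm wide, 36 to 68 mm above the bench, on a disc 48 mm across (top 38 mm above the bench); a white mark lies on the bar's end that points to the box's -x when off.
- fan_knob (a joint): Angle of the knob in rad: 0 = fully anticlockwise (fan off), 2.2 = fully clockwise seen from above (full speed), a stop at each end; it stays where it is left (friction 0.04 N m). At angle q the bar grip points along the control box's x axis turned by q clockwise.
- carton: Bystander: small closed cardboard box, 60 x 74 x 45 mm.
- spool: Bystander: blue spool of solder wire, 48 mm across, 30 mm high, standing.

How it is judged:
On the way, in this order (a step that is already met when the one before it is completed fails the run):
1. all fittings lie on the drip rack and the fan is at full speed (x of fitting_1 in the frame of drip_plate between -0.055 and 0.055 m and y of fitting_1 in the frame of drip_plate between -0.12 and 0.12 m and z of fitting_1 in the frame of drip_plate between -0.006 and 0.008 m and angle between the z axis of each of fitting_1, fitting_2, fitting_3, fitting_4 and the z axis of drip_plate, either way round below 0.15 rad and x of fitting_2 in the frame of drip_plate between -0.055 and 0.055 m and y of fitting_2 in the frame of drip_plate between -0.12 and 0.12 m and z of fitting_2 in the frame of drip_plate between -0.006 and 0.008 m and x of fitting_3 in the frame of drip_plate between -0.055 and 0.055 m and y of fitting_3 in the frame of drip_plate between -0.12 and 0.12 m and z of fitting_3 in the frame of drip_plate between -0.006 and 0.008 m and x of fitting_4 in the frame of drip_plate between -0.055 and 0.055 m and y of fitting_4 in the frame of drip_plate between -0.12 and 0.12 m and z of fitting_4 in the frame of drip_plate between -0.006 and 0.008 m and value of joint fan_knob above 2.08 rad), for 0.2 s.
2. the nozzle cap is pressed fully down, with all fittings on the rack and the fan at full speed (all of step 1 and value of joint nozzle_cap above 0.006 m), for 0.1 s.
3. the cap has sprung back up while the fan still runs at full speed (value of joint nozzle_cap below 0.0015 m and value of joint fan_knob above 2.08 rad), for 0.1 s.
At the end, for the whole second after the job is handed in: Every fitting present rests flat on the drip plate inside its lips (within 8 mm of the plate, tilted under 0.15 rad to it), at rest; the nozzle cap is up (under 1.5 mm) and the fan knob is within 0.12 rad of its anticlockwise stop (x of fitting_1 in the frame of drip_plate between -0.055 and 0.055 m and y of fitting_1 in the frame of drip_plate between -0.12 and 0.12 m and z of fitting_1 in the frame of drip_plate between -0.006 and 0.008 m and angle between the z axis of each of fitting_1, fitting_2, fitting_3, fitting_4 and the z axis of drip_plate, either way round below 0.15 rad and x of fitting_2 in the frame of drip_plate between -0.055 and 0.055 m and y of fitting_2 in the frame of drip_plate between -0.12 and 0.12 m and z of fitting_2 in the frame of drip_plate between -0.006 and 0.008 m and x of fitting_3 in the frame of drip_plate between -0.055 and 0.055 m and y of fitting_3 in the frame of drip_plate between -0.12 and 0.12 m and z of fitting_3 in the frame of drip_plate between -0.006 and 0.008 m and x of fitting_4 in the frame of drip_plate between -0.055 and 0.055 m and y of fitting_4 in the frame of drip_plate between -0.12 and 0.12 m and z of fitting_4 in the frame of drip_plate between -0.006 and 0.008 m and value of joint nozzle_cap below 0.0015 m and value of joint fan_knob below 0.12 rad and linear speed of each of fitting_1, fitting_2, fitting_3, fitting_4 below 0.02 m/s); the robot touches nothing.
It fails at once if the nozzle cap is pressed while the fan is not at full speed (value of joint nozzle_cap above 0.004 m and value of joint fan_knob below 1.95 rad).
It fails at once if a bystander (cardboard box, solder spool) is moved by more than 30 mm (distance of any of carton, spool from where it was at the start of the episode above 0.03 m).
Of fitting_1, fitting_2, fitting_3, fitting_4 only 3 to 4 are there at a start; the rules pass over those that are not, and their reading is None.
At some moment in a run one of fitting_1, fitting_2, fitting_3, fitting_4 may be knocked a few centimetres aside while the robot is not near it.
It also fails if it takes over 208 s, if anything falls off the work surface, if the arm or the gripper's body presses on something with over 40 N, if the wrist force passes 120 N, or if a joint passes its speed limit or range.

ROBOT

A 7-joint arm with a two-finger parallel gripper is mounted at the origin on the work surface; the furniture and walls round the work are solid. World frame = base frame: x ahead of the robot, y to its left, z up, the work surface at z = 0. Lengths are in m, angles in rad, forces in N, time in s.
With the tool pointing down it reaches from about 0.35 to 0.9 m from the base axis. Payload 8.1 kg.
Tool frame: the origin (TCP) lies where the fingers leave the gripper's body, on its centre line; the fingertips stand 66 mm ahead of it and the grasp point (between the pads) lies 47 mm ahead of it; z points along the fingers, y is the line along which they close (so a half turn about z gives the same grasp; the last joint's range is limited). The gripper opens to 92 mm and grips with 3 to 60 N. Pads are 19 mm wide; open, the fingers measure 130 mm over their backs; the gripper's body (75 mm by 190 mm) begins 47 mm behind the grasp point.
Start: joints at [-1.288, 0.434, 0.025, 1.573, -0.012, 1.134, -0.075], TCP at [0.235, 0.579, 0.292] pointing down, gripper open.
Joint ranges: [-2.62, 2.62], [-0.44, 2.09], [-1.27, 1.32], [0.08, 2.57], [-1.32, 4.46], [0.12, 2], [-2.74, 2.74]. Speed limits (rad/s): [2.22, 2.22, 3.01, 3.01, 3.14, 3.14, 3.14].

INTERFACE

Orientations are given as a rotation vector (axis times angle).
In Python, from cell import arm gives the robot as it stands.
- The arm moves only by the tool send_rows, never from a script. Its argument "motion" is text: rows parted by semicolons, each of 7 numbers parted by spaces: the closure, from 0 (fully open) to 1 (shut), then the shift along the world's x, y, z in m, then the turn, a rotation vector about the world's x, y, z in degrees. A call has 1 to 5 rows; each row shifts and turns the commanded pose from where the row before left it; what a row does not reach is not made up. A row lasts 1/8 s, in which the tool goes at most 62.5 mm and 10.7 degrees, less where a joint would pass 70% of its speed; a pose out of reach is approached as far as the arm can. A call is refused whole if a number of a shift passes 0.0625 or a number of a turn 10.7, either way. A call with a gripper value outside its range is refused whole. The fingers move at their own pace and stop on an object; "force" is the grip in N (left out, the last holds). Time passes only in rows, so rows that do not move let the fingers close. It gives the time, the measured TCP pose, the force, the opening and the grip force at its end, in the units of the state.
- arm.observe(): the state, without advancing time (a new reading comes with each control period).
- arm.get_image(name): name is "scene" or "top" or "wrist"; returns (picture, depth): 480x640x3 uint8, blue, green, red; 480x640 float32, m along the optical axis (not along the pixel's ray), 0 where there is no reading.
- arm.camera_model(name): a dict with "fx", "fy", "cx", "cy" (pixels), "D" ([k1, k2, p1, p2, k3] as OpenCV has them; the pictures are not rectified), "view" (4x4, takes a point from world to camera coordinates). Camera axes: x right, y down, z forward; pixel columns grow to the right and rows downward; lengths in m; the calibration is good to about 2 mm. A picture is of the moment at which its call begins: read the wrist's pose just before it. camera_model takes no time and is no camera call; for the wrist camera it gives the pose at the moment of the call.
- arm.sign_off(): hands the job in; it is judged then, once.
The state is a dict: "clock": time; "joints": joint angles; "dq": joint speeds; "joint_efforts": joint torques, N m; "position": TCP position; "ee_rot": TCP orientation; "force": force on the tool from outside, world axes, zero at the start; "ft_torque": the same for the moment, N m; "width": opening from 0.0 (shut) to 1.0 (fully open); "gripper_force": force on a finger pad.
Only numpy, scipy, OpenCV 4.12 (cv2) and the standard library are available. Lean on these libraries where they do the work, as an engineer would, in place of code of your own. Each camera call takes 0.05 s, during which the arm holds its last target. There are 200 camera calls.

## Working session

There is one attempt and no reset: what is moved stays moved. The work goes in short steps, Python scripts to look and compute and a tool call to move; the robot and the scene stay as the last step left them, time stands still between calls to the robot, and variables do not carry over. Pictures are saved under pics/ and viewed, at most 14 in all, crops included, and the job is handed in when it is done.

Besides the shell and the picture viewer there is one more tool, called as a command line: name --argument value ..., lists and objects as JSON in quotes. send_rows: Moves the arm, as the interface text tells. Its arguments: {"type":"object","properties":{"motion":{"type":"string"},"force":{"type":"number"}},"required":["motion"]}

```bash
ls; mkdir -p pics; python3 - <<'E'
from cell import arm
import cv2,numpy as np
print(arm.observe())
for n in("scene","top"):
    p,d=arm.get_image(n);cv2.imwrite(f"pics/{n}0.png",p);np.save(f"{n}0.npy",d)
    m=arm.camera_model(n);print(n,m)
E
```

```text
pics
{'clock': 0.0, 'joints': array([-1.28757776,  0.43523968,  0.02498503,  1.57408924, -0.01159367,
        1.13399635, -0.07516479]), 'dq': array([ 0.00094351,  0.00114294, -0.00122734,  0.00054528,  0.00072411,
        0.00077018,  0.00065769]), 'joint_efforts': array([-6.43195872e-04, -6.67853451e+01,  9.84845795e-01, -3.14476132e+01,
       -6.04025018e-02,  4.26907022e-02,  1.47190449e-04]), 'position': array([0.23509829, 0.57866069, 0.2914377 ]), 'ee_rot': array([-6.02481515e-01, -3.08312630e+00,  2.48257042e-03]), 'force': array([0.35887083, 0.27789619, 0.30810027]), 'ft_torque': array([0.00821155, 0.03258066, 0.01685472]), 'gripper_force': 0.0, 'width': 0.9994138339235156}
scene {'fx': 512.3102767742117, 'fy': 512.3102767742117, 'cx': 322.5092874377135, 'cy': 230.70030272024218, 'D': array([-0.01241273,  0.        ,  0.        ,  0.        ,  0.        ]), 'view': array([[ 0.90208892, -0.43129882,  0.01472741, -0.43322373],
       [-0.28833368, -0.62775757, -0.72303812,  0.35842846],
       [ 0.32109073,  0.64799827, -0.69065113,  0.65535425],
       [ 0.        ,  0.        ,  0.        ,  1.        ]])}
top {'fx': 522.6690687022193, 'fy': 522.6690687022193, 'cx': 312.48743173928705, 'cy': 241.2784822155484, 'D': array([-0.02147114,  0.        ,  0.        ,  0.        ,  0.        ]), 'view': array([[ 0.02038689, -0.99977222, -0.00631459,  0.19483379],
       [-0.99052351, -0.01933948, -0.13597482,  0.61132731],
       [ 0.13582173,  0.00902685, -0.99069217,  0.85552243],
       [ 0.        ,  0.        ,  0.        ,  1.        ]])}
```

View pics/top0.png

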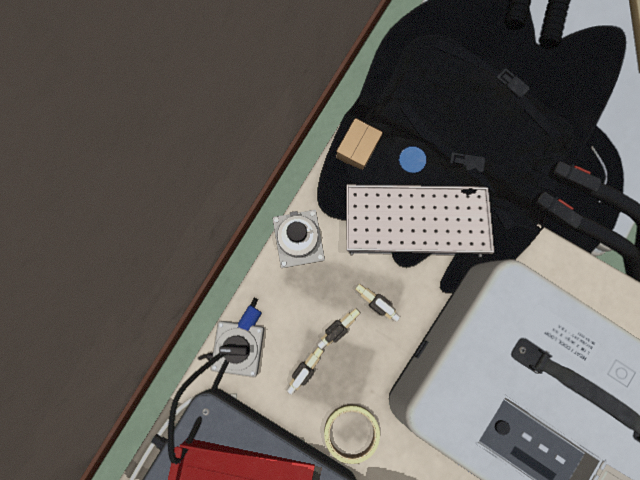

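View pics/scene0.png

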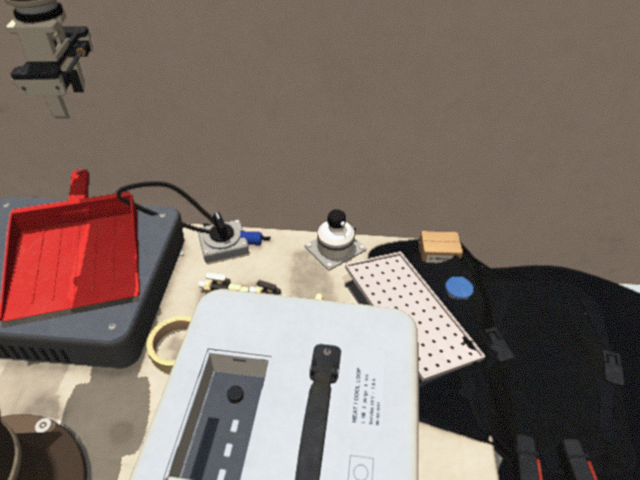

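```bash
python3 - <<'E'
import cv2
p=cv2.imread("pics/top0.png")
cv2.imwrite("pics/c1.png",cv2.resize(p[210:400,190:430],None,fx=3.2,fy=3.15,interpolation=cv2.INTER_CUBIC))
E
```

```text
(no output)
```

View pics/c1.png

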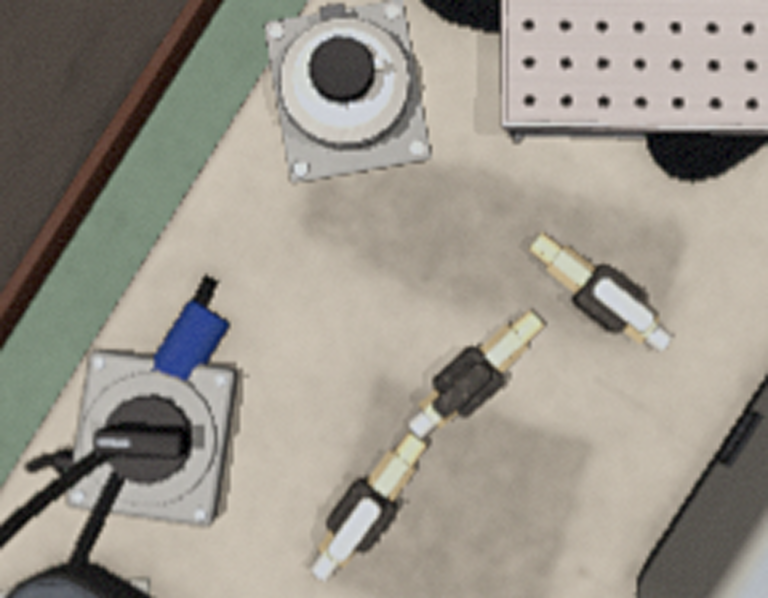

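```bash
cat > h.py <<'E'
import numpy as np,cv2
from cell import arm
def grab(n,f=None):
    m=arm.camera_model(n);p,d=arm.get_image(n)
    if f: cv2.imwrite(f"pics/{f}.png",p)
    return p,d,m
def ray(m,uv):
    K=np.array([[m["fx"],0,m["cx"]],[0,m["fy"],m["cy"]],[0,0,1.]])
    q=cv2.undistortPoints(np.array(uv,float).reshape(-1,1,2),K,np.array(m["D"]))[:,0]
    return np.c_[q,np.ones(len(q))]
def dep(m,uv,z):
    V=m["view"];return (ray(m,uv)*np.asarray(z).reshape(-1,1)-V[:3,3])@V[:3,:3]
def onz(m,uv,h):
    V=m["view"];c=-V[:3,3]@V[:3,:3];r=ray(m,uv)@V[:3,:3]
    return c+r*((h-c[2])/r[:,2])[:,None]
def cloud(m,d):
    v,u=np.mgrid[0:480,0:640]
    w=dep(m,np.c_[u.ravel(),v.ravel()],d.ravel());w[d.ravel()==0]=np.nan
    return w.reshape(480,640,3)
E
python3 - <<'E'
from h import *
m=arm.camera_model("top");d=np.load("top0.npy");W=cloud(m,d)
def P(n,u,v):
    w=W[v-1:v+2,u-1:u+2].reshape(-1,3);print(n,(u,v),np.round(np.nanmedian(w,0),3))
for n,u,v in[("f1blk",376,300),("f1wh",384,307),("f1brass",362,288),("f1end",397,318),("f2blk",338,328),("f2brass",355,314),("f2wh",323,344),("f3blk",306,368),("f3brass",319,351),("f3lev",300,377),("f3end",292,391),("bench",340,280),("bench",300,300),("cap",297,232),("knob",240,350),("knobmark",225,349),("cable",210,357),("cable2",222,372),("cable3",175,400),("c4",195,375),("plug",252,318),("rack",350,190),("rackTR",485,192),("rackBL",350,248),("rackBR",490,248),("rackC",420,220),("carton",360,143),("spool",413,160)]:P(n,u,v)
p=cv2.imread("pics/top0.png")
# high points near fan
s=W[290:400,150:280];
for z in(.09,.12,.16,.2):
    k=s[...,2]>z; print(z,k.sum(),np.round([np.nanmin(s[k],0),np.nanmax(s[k],0)],3) if k.any() else'')
# height maps of fittings
for (a,b,c,e) in((283,322,355,400),(310,350,320,360)):
    print((W[a:b:3,c:e:3,2]*1000).round().astype(int))
E
```

```text
f1blk (376, 300) [0.509 0.097 0.039]
f1wh (384, 307) [0.498 0.084 0.043]
f1brass (362, 288) [0.53  0.119 0.019]
f1end (397, 318) [0.48  0.058 0.017]
f2blk (338, 328) [0.461 0.161 0.043]
f2brass (355, 314) [0.485 0.131 0.019]
f2wh (323, 344) [0.433 0.185 0.018]
f3blk (306, 368) [0.393 0.214 0.027]
f3brass (319, 351) [0.421 0.192 0.02 ]
f3lev (300, 377) [0.379 0.223 0.042]
f3end (292, 391) [0.353 0.237 0.017]
bench (340, 280) [ 0.544  0.157 -0.001]
bench (300, 300) [ 0.508  0.227 -0.001]
cap (297, 232) [0.616 0.232 0.086]
knob (240, 350) [0.423 0.321 0.065]
knobmark (225, 349) [0.424 0.346 0.066]
cable (210, 357) [0.407 0.379 0.017]
cable2 (222, 372) [0.384 0.354 0.04 ]
cable3 (175, 400) [0.351 0.408 0.123]
c4 (195, 375) [0.385 0.386 0.092]
plug (252, 318) [0.475 0.308 0.026]
rack (350, 190) [0.703 0.142 0.023]
rackTR (485, 192) [ 0.704 -0.098  0.023]
rackBL (350, 248) [0.596 0.143 0.047]
rackBR (490, 248) [ 0.601 -0.098  0.042]
rackC (420, 220) [0.65  0.02  0.033]
carton (360, 143) [0.784 0.127 0.042]
spool (413, 160) [0.759 0.031 0.029]
0.09 210 [[0.352 0.384 0.09 ]
 [0.389 0.414 0.1
[... 4301 characters left out ...]
    18]]
[[-3 -2 -2 -5  3  0 -2 -2 -4  0 -2 15 19 -1]
 [-2 -2  0 -3  0 -4 -5 -3 -2 -2 13 18 19 16]
 [-3 -1  0 -2  0 -1 -2 -1 12 16 20 16 16 -3]
 [-3 -3 -3 -2 -1 -1  0 13 22 21 19 20 -2  0]
 [-5 -1 -1 -2 -3 25 27 20 21 18 17  0 -1 -3]
 [ 1 -2 -2  0 24 26 26 26 19 20  0 -3 -1  0]
 [-2  0 -3 24 27 44 44 42 26 -1 -2 -2 -1 -3]
 [-5  2 26 26 41 44 45 40 25 26 -4 -4 -2 -5]
 [ 1 -3 13 43 44 41 41 26 25  0 -2 -2 -4 -3]
 [-2 16 41 42 43 40 23 26 -2 -3 -2 -1 -2 -3]
 [-2 22 43 42 41 25 24 -3 -3 -3  0 -2  0  1]
 [17 20 20 15 -4  1 -1 -2 -1 -4 -1  1  0  0]
 [17 15 -2 -1 -3 -2 -2  2  2 -4 -3 -2 -2  0]
 [17  0 -1 -1  0 -2 -1 -3 -3  0 -2 -2 -2 -2]]<stdin>:13: RuntimeWarning: invalid value encountered in cast
```

```bash
cat > m.py <<'E'
from h import *
from scipy.spatial.transform import Rotation as R
def fits(W,seeds):
    out=[]
    for u,v in seeds:
        z=W[...,2];k=((z>.009)&(z<.06)).astype(np.uint8)
        b=np.zeros_like(k);cv2.circle(b,(u,v),42,1,-1)
        n,l=cv2.connectedComponents(k*b,connectivity=4);
        P=W[l==l[v,u]]
        (c,s,a)=cv2.minAreaRect((P[:,:2]*1000).astype(np.float32))
        out.append((P,c,s,a))
    return out
E
python3 - <<'E'
from m import *
m=arm.camera_model("top");d=np.load("top0.npy");W=cloud(m,d)
for n,(s) in zip(("A","B","C"),((378,302),(340,326),(303,372))):
    P,c,sz,a=fits(W,[s])[0]
    print(n,len(P),np.round(c),np.round(sz),round(a))
    Q=P[:,:2]-P[:,:2].mean(0)
    hi=P[(P[:,2]>.0225)&(P[:,2]<.033),:2]*1000
    lv=P[P[:,2]>.036,:2]*1000
    print("  blk",np.round(cv2.minAreaRect(hi.astype(np.float32))[0]),cv2.minAreaRect(hi.astype(np.float32))[1:],"lev",cv2.minAreaRect(lv.astype(np.float32)))
# fan surroundings, dustpan, console tops
F=W.reshape(-1,3);F=F[np.isfinite(F[:,0])]
D=np.hypot(F[:,0]-.423,F[:,1]-.335)
k=(D<.13)&(F[:,2]>.085);print("near fan high",k.sum());print(np.round(F[k][::25],3))
c=F[(F[:,2]>.1)&(F[:,1]<.1)&(F[:,0]<.62)];print("console",len(c),c.min(0),c.max(0));
print(np.round(c[np.argsort(-c[:,1])[:3]],3),np.round(c[np.argsort(-c[:,0])[:3]],3))
c=F[(F[:,2]>.06)&(F[:,1]>.1)&(F[:,0]<.40)];print("unit",c.min(0),c.max(0),np.round(c[np.argsort(c[:,1])[:2]],3),np.round(c[np.argsort(-c[:,0])[:2]],3))
# plate: fit
r=W[190:250,352:488].reshape(-1,3);r=r[(r[:,2]>.015)&(r[:,2]<.06)]
cc=r.mean(0);n=np.linalg.svd(r-cc)[2][2];print("plate n",n*np.sign(n[2]),cv2.minAreaRect((r[:,:2]*1000).astype(np.float32)))
p=cv2.imread("pics/top0.png")
# rack colour outline
l=cv2.cvtColor(p,cv2.COLOR_BGR2LAB);print(l[220,425],l[270,350])
print("R",R.from_rotvec(arm.observe()["ee_rot"]).as_matrix().round(3))
E
```

```text
A 608 [505.  92.] [91. 28.] 53
  blk [504.  91.] ((61.132652282714844, 27.77305030822754), 51.60157012939453) lev ((498.40460205078125, 82.80329895019531), (35.99789810180664, 11.981267929077148), 52.64788818359375)
B 706 [452. 168.] [ 28. 111.] 47
  blk [462. 157.] ((26.492509841918945, 49.557823181152344), 45.61296844482422) lev ((451.46429443359375, 168.0670623779297), (12.005411148071289, 35.60059356689453), 42.6922721862793)
C 734 [396. 209.] [ 28. 113.] 55
  blk [389. 215.] ((27.510059356689453, 46.909698486328125), 52.88969039916992) lev ((402.59674072265625, 204.87881469726562), (11.80497932434082, 98.00537872314453), 54.563323974609375)
near fan high 521
[[0.392 0.387 0.086]
 [0.386 0.389 0.092]
 [0.382 0.394 0.096]
 [0.378 0.4   0.1  ]
 [0.375 0.393 0.099]
 [0.371 0.397 0.108]
 [0.367 0.399 0.109]
 [0.363 0.4   0.111]
 [0.358 0.408 0.121]
 [0.353 0.405 0.119]
 [0.348 0.412 0.126]
 [0.343 0.409 0.121]
 [0.339 0.409 0.128]
 [0.329 0.367 0.086]
 [0.331 0.414 0.127]
 [0.327 0.41  0.129]
 [0.317 0.379 0.086]
 [0.314 0.363 0.086]
 [0.311 0.384 0.09 ]
 [0.309 0.383 0.093]
 [0.305 0.382 0.095]]
console 40165 [ 0.2556289  -0.2594324   0.10001023] [0.57109378 0.07650153 0.23643542]
[[0.344 0.077 0.107]
 [0.342 0.076 0.105]
 [0.346 0.076 0.105]] [[ 0.571 -0.077  0.12 ]
 [ 0.571 -0.072  0.107]
 [ 0.57  -0.076  0.13 ]]
unit [0.22042435 0.13325391 0.06004594] [0.39993135 0.7105067  0.16173667] [[0.225 0.133 0.063]
 [0.227 0.135 0.065]] [[0.4   0.657 0.13 ]
 [0.4   0.375 0.071]]
plate n [0.17601827 0.00104412 0.98438635] ((651.5194702148438, 20.00726318359375), (109.77796936035156, 241.3952178955078), 1.190940499305725)
[169 131 131] [168 129 136]
R [[-0.926  0.376 -0.   ]
 [ 0.376  0.926 -0.001]
 [-0.    -0.001 -1.   ]]
```

send_rows --motion "0.35 0.024 -0.0445 0 0 0 -9.5; 0.35 0.024 -0.0445 0 0 0 -9.5; 0.35 0.024 -0.0445 0 0 0 -9.5; 0.35 0.024 -0.0445 0 0 0 -9.5; 0.35 0.024 -0.0445 0 0 0 -9.5" --force 25

```text
clock: 0.72
position: [0.3557, 0.3549, 0.2921]
ee_rot: [-1.8, -2.575, 0.0]
force: [1.4, 0.9, -0.9]
width: 0.655
gripper_force: 0.0
```

send_rows --motion "0.35 0.024 -0.0445 0 0 0 -9.5; 0.35 0.024 -0.0445 0 0 0 -9.5; 0.35 0.024 -0.0445 0 0 0 -9.5; 0.35 0.024 -0.0445 0 0 0 -9.5; 0.35 0.024 -0.0445 0 0 0 -9.5"

```text
clock: 1.35
position: [0.4756, 0.1326, 0.2922]
ee_rot: [-2.684, -1.632, 0.0]
force: [2.0, 0.4, 0.4]
width: 0.647
gripper_force: 0.0
```

send_rows --motion "0.35 0.026 -0.0465 0 0 0 -10; 0.35 0 0 -0.05 0 0 0; 0.35 0 0 0 0 0 0; 0.35 0 0 0 0 0 0"

```text
clock: 1.85
position: [0.5013, 0.0882, 0.2431]
ee_rot: [-2.812, -1.401, 0.0]
force: [-0.5, 0.1, -0.7]
width: 0.651
gripper_force: 0.0
```

```bash
python3 - <<'E'
from m import *
o=arm.observe();print(o["position"],o["joints"].round(2),R.from_rotvec(o["ee_rot"]).as_matrix().round(3).tolist(),o["width"],o["force"])
p,d,m=grab("wrist","w1");W=cloud(m,d)
print(np.round([W[240,320],W[100,320],W[400,320],W[240,100],W[240,540]],3))
# C alone from the first top image
mt=arm.camera_model("top");T=cloud(mt,np.load("top0.npy"))
u,v=np.meshgrid(range(640),range(480))
k=(T[...,2]>.009)&(T[...,2]<.06)&(u>280)&(u<327)&(v>347)&(v<400)
P=T[k];print(cv2.minAreaRect((P[:,:2]*1000).astype(np.float32)),cv2.minAreaRect((P[P[:,2]>.036,:2]*1000).astype(np.float32)))
print("bar ends",onz(mt,[(190+97/3.2,210+440/3.15),(190+190/3.2,210+442/3.15)],.068),"cap",onz(mt,[(190+342/3.2,210+69/3.15)],.089))
E
```

```text
[0.50127029 0.08815351 0.24309804] [-0.73  0.32  0.58  1.95 -0.22  0.93 -0.69] [[0.602, 0.798, -0.0], [0.798, -0.602, 0.0], [-0.0, -0.0, -1.0]] 0.6513014435404437 [-0.51048112  0.06393438 -0.70728729]
[[ 0.492  0.077  0.044]
 [ 0.555  0.161  0.001]
 [ 0.447  0.016  0.136]
 [ 0.321  0.187  0.   ]
 [ 0.635 -0.034  0.037]]
((388.32293701171875, 215.1868896484375), (27.973731994628906, 93.64488220214844), 54.72803497314453) ((377.35089111328125, 222.8839111328125), (11.764487266540527, 35.97991180419922), 54.202049255371094)
bar ends [[0.42293768 0.35303365 0.068     ]
 [0.42297112 0.30566546 0.068     ]] cap [[0.61586814 0.23236352 0.089     ]]
```

View pics/w1.png

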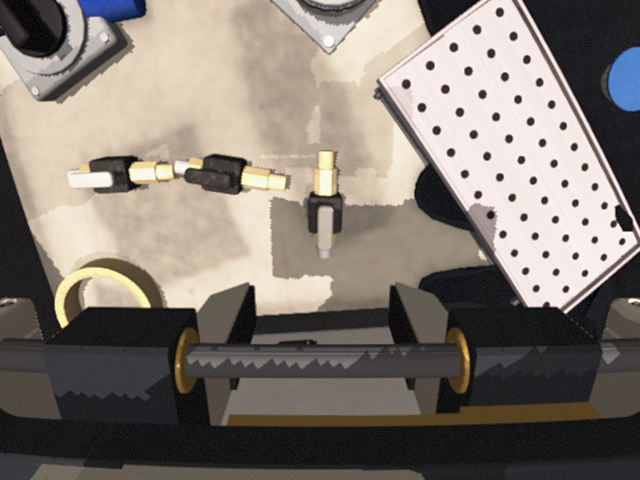

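send_rows --motion "0.35 0 -0.001 -0.05 0 0 0; 0.35 0 0 -0.05 0 0 0; 0.35 0 0 -0.04 0 0 0; 0.35 0 0 -0.02 0 0 0; 0.35 0 0 -0.01 0 0 0"

```text
clock: 2.52
position: [0.5018, 0.0875, 0.0724]
ee_rot: [-2.811, -1.401, -0.001]
force: [0.3, 0.6, 0.3]
width: 0.651
gripper_force: 0.0
```

send_rows --motion "0.35 0 0 0 0 0 0; 1 0 0 0 0 0 0; 1 0 0 0 0 0 0; 1 0 0 0 0 0 0; 1 0 0 0 0 0 0"

```text
clock: 3.15
position: [0.5015, 0.0866, 0.0726]
ee_rot: [2.813, 1.399, 0.001]
force: [0.2, 0.3, 4.0]
width: 0.303
gripper_force: 25.0
```

send_rows --motion "1 0 0 0 0 0 0; 1 0 0 0 0 0 0; 1 0 0 0.02 0 0 0; 1 0 0 0.05 0 0 0; 1 0 0 0.05 0 0 0"

```text
clock: 3.78
position: [0.5007, 0.0864, 0.1931]
ee_rot: [2.813, 1.399, -0.003]
force: [1.1, -0.3, -0.6]
width: 0.305
gripper_force: 25.0
```

```bash
python3 - <<'E'
from m import *
m=arm.camera_model("top");T=cloud(m,np.load("top0.npy"));p=cv2.imread("pics/top0.png")
k=((p.min(2)>120)&(T[...,2]>.012)&(T[...,2]<.06)&(T[...,0]>.57)&(T[...,1]<.17)).astype(np.uint8)
k=cv2.morphologyEx(k,cv2.MORPH_CLOSE,np.ones((7,7)))
n,l,s,c=cv2.connectedComponentsWithStats(k);i=l[220,425];print(s[i])
P=T[(l==i)];P=P[np.isfinite(P[:,0])]
for lo,hi in((0.61,.63),(.64,.66),(.67,.69)):
    q=P[(P[:,0]>lo)&(P[:,0]<hi)];print(lo,q[:,1].min(),q[:,1].max())
for lo,hi in((-.09,-.07),(-.03,-.01),(.03,.05),(.11,.13)):
    q=P[(P[:,1]>lo)&(P[:,1]<hi)];print(lo,q[:,0].min(),q[:,0].max())
print(P.shape,np.median(P[:,2]-.034+ (P[:,0]-.652)*np.tan(np.radians(10))))
E
```

```text
[ 347  185  147   68 9361]
0.61 -0.10240737922008093 0.1480903211925403
0.64 -0.10178569400353474 0.148090726456746
0.67 -0.10144200088726138 0.1480876030819019
-0.09 0.5950937921153021 0.7128464554238763
-0.03 0.5939516013233278 0.7114586582138572
0.03 0.5945525839619834 0.7124683864520287
0.11 0.5944435475441299 0.7165878079279033
(9322, 3) -0.0015795557511691183
```

send_rows --motion "1 0.0267 -0.0214 0 0 0 -8.8; 1 0.0267 -0.0214 0 0 0 -8.8; 1 0.0267 -0.0214 0 0 0 -8.8; 1 0.0267 -0.0214 0 0 0 -8.8; 1 0.0267 -0.0214 0 0 0 -8.8"

```text
clock: 4.4
position: [0.6352, -0.021, 0.1919]
ee_rot: [-3.133, -0.236, 0.001]
force: [0.4, 0.1, -0.3]
width: 0.301
gripper_force: 25.0
```

send_rows --motion "1 0.0267 -0.0214 0 0 0 -8.8; 1 0 0 0 0 5 0; 1 0 0 0 0 5 0; 1 0 0 -0.03 0 0 0; 1 0 0 0 0 0 0"

```text
clock: 5.03
position: [0.66, -0.0413, 0.1597]
ee_rot: [-3.129, -0.002, 0.281]
force: [-0.3, 0.2, 0.5]
width: 0.302
gripper_force: 25.0
```

send_rows --motion "1 0 0 -0.03 0 0 0; 1 0 0 -0.015 0 0 0; 1 0 0 -0.006 0 0 0; 1 0 0 0 0 0 0; 1 0 0 0 0 0 0"

```text
clock: 5.65
position: [0.6619, -0.042, 0.1122]
ee_rot: [3.13, 0.002, -0.272]
force: [0.5, -1.1, -0.9]
width: 0.305
gripper_force: 25.0
```

send_rows --motion "1 0 0 -0.002 0 0 0; 1 0 0 -0.002 0 0 0; 1 0 0 0 0 0 0; 1 0 0 0 0 0 0"

```text
clock: 6.15
position: [0.6614, -0.0418, 0.1073]
ee_rot: [-3.13, -0.002, 0.274]
force: [-0.5, 0.8, -0.6]
width: 0.304
gripper_force: 25.0
```

send_rows --motion "0.5 0 0 0 0 0 0; 0.5 0 0 0 0 0 0; 0.5 0 0 0 0 0 0; 0.5 0.005 0 0.03 0 0 0; 0.5 0.009 0 0.05 0 0 0"

```text
clock: 6.78
position: [0.6745, -0.0414, 0.1866]
ee_rot: [-3.129, -0.002, 0.28]
force: [1.2, 0.4, 0.4]
width: 0.501
gripper_force: 0.0
```

send_rows --motion "0.5 -0.02 0.02 0.05 0 -10 0; 0.4 -0.04 0.04 0 0 0 10; 0.35 -0.04 0.04 0 0 0 10; 0.35 -0.04 0.04 0 0 0 10; 0.35 -0.04 0.04 0 0 0 10"

```text
clock: 7.4
position: [0.494, 0.1393, 0.2375]
ee_rot: [-2.948, -1.085, -0.001]
force: [0.6, 0.7, 0.7]
width: 0.655
gripper_force: 0.0
```

```bash
cat > look.py <<'E'
from m import *
import sys
o=arm.observe();r=R.from_rotvec(o["ee_rot"]).as_matrix();print(o["clock"],o["position"].round(4),"ty",np.degrees(np.arctan2(r[1,1],r[0,1])).round(1),"tz",r[:,2].round(3),"j7",o["joints"][6].round(2))
p,d,m=grab("top",sys.argv[1]);T=cloud(m,d)
# dark/white levers: height slices near bench and plate
H=T[...,2].copy();X=T[...,0];pl=(X>.595)&(X<.715)&(T[...,1]<.148)&(T[...,1]>-.102)
H[pl]-=(.034-(X[pl]-.6535)*np.tan(np.radians(10)))
u,v=np.meshgrid(range(640),range(480))
k=((H>.034)&(H<.05)&(u>280)&(u<500)&(v>183)&(v<400)).astype(np.uint8)
n,l,s,c=cv2.connectedComponentsWithStats(k)
for i in range(1,n):
    if s[i,4]<60:continue
    q=T[l==i];print("lever",c[i].round(),np.round(cv2.minAreaRect((q[:,:2]*1000).astype(np.float32))[0],1),np.round(cv2.minAreaRect((q[:,:2]*1000).astype(np.float32))[1:][0],1),round(cv2.minAreaRect((q[:,:2]*1000).astype(np.float32))[2],1),"H",np.median(H[l==i]).round(4))
cv2.imwrite("pics/"+sys.argv[1]+"c.png",cv2.resize(p[170:410,190:510],None,fx=2.4,fy=2.4,interpolation=cv2.INTER_CUBIC))
E
python3 look.py t2
```

```text
7.4 [0.494  0.1393 0.2375] ty -49.6 tz [ 0.001  0.    -1.   ] j7 -0.94
lever [462. 216.] [650.3 -41.4] [35.4 12.9] 0.2 H 0.0423
lever [300. 237.] [621.6 229.8] [78.9 64.1] 1.9 H 0.0452
lever [300. 378.] [377.4 222.8] [11.9 35.7] 54.5 H 0.042
```

View pics/t2c.png

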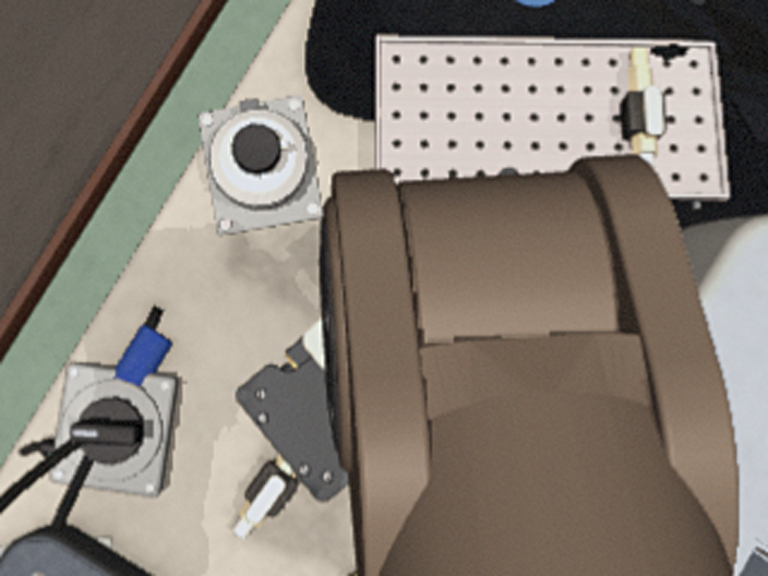

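send_rows --motion "0.35 -0.004 0.0025 0 0 0 9.2; 0.35 -0.004 0.0025 0 0 0 9.2; 0.35 -0.004 0.0025 0 0 0 9.2; 0.35 -0.004 0.0025 0 0 0 9.2; 0.35 -0.004 0.0025 0 0 0 9.2"

```text
clock: 8.07
position: [0.4753, 0.1505, 0.2374]
ee_rot: [2.291, 2.15, 0.0]
force: [0.2, -0.5, 0.1]
width: 0.649
gripper_force: 0.0
```

send_rows --motion "0.35 -0.004 0.0025 0 0 0 9.2; 0.35 -0.004 0.0025 0 0 0 9.2; 0.35 -0.004 0.0025 0 0 0 9.2; 0.35 -0.007 0.0048 0 0 0 9.2; 0.35 0 0 0 0 0 9.2"

```text
clock: 8.7
position: [0.456, 0.1631, 0.2374]
ee_rot: [-1.267, -2.874, -0.0]
force: [-0.1, -0.1, -0.0]
width: 0.653
gripper_force: 0.0
```

send_rows --motion "0.35 0 0 0 0 0 0; 0.35 0 0 0 0 0 0"

```text
clock: 8.95
position: [0.4565, 0.1627, 0.2373]
ee_rot: [1.281, 2.868, 0.0]
force: [0.1, 0.1, -0.1]
width: 0.65
gripper_force: 0.0
```

```bash
cat > wl.py <<'E'
from m import *
import sys
o=arm.observe();r=R.from_rotvec(o["ee_rot"]).as_matrix();print(o["clock"],o["position"].round(4),"ty",np.degrees(np.arctan2(r[1,1],r[0,1])).round(1),"j7",o["joints"][6].round(2))
p,d,m=grab("wrist",sys.argv[1]);T=cloud(m,d);H=T[...,2]
for lo,hi in((.035,.05),(.009,.05)):
    k=((H>lo)&(H<hi)&(T[...,0]<.56)&(T[...,0]>.33)&(T[...,1]>.03)&(T[...,1]<.28)).astype(np.uint8);k[300:]=0
    n,l,s,c=cv2.connectedComponentsWithStats(k)
    for i in range(1,n):
        if s[i,4]<150:continue
        a=cv2.minAreaRect((T[l==i][:,:2]*1000).astype(np.float32));print(lo,c[i].round(),np.round(a[0],1),np.round(a[1],1),round(a[2],1))
E
python3 wl.py w2
```

```text
8.95 [0.4565 0.1627 0.2373] ty 41.9 j7 0.39
0.035 [297.  90.] [379.8 222.2] [12.1 36.4] 55.2
0.035 [322. 215.] [453.  166.9] [11.9 35.4] 43.6
0.035 [157. 247.] [375.7  58.8] [14.  93.3] 68.0
0.009 [311. 155.] [425.3 187.5] [ 30.6 183.1] 51.9
0.009 [179. 137.] [331.5 134.1] [ 3.  30.5] 0.0
0.009 [162. 247.] [378.5  56. ] [ 15.5 100.2] 66.2
```

View pics/w2.png

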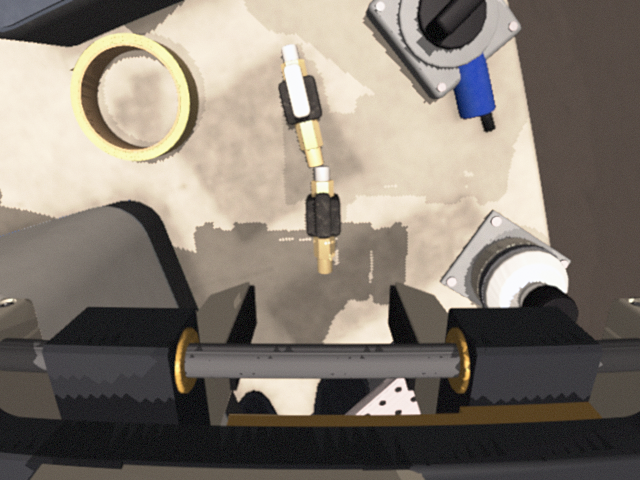

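send_rows --motion "0.35 0 0 -0.05 0 0 1; 0.35 0 0 -0.05 0 0 0; 0.35 0 0 -0.04 0 0 0; 0.35 0 0 -0.016 0 0 0; 0.35 0 0 -0.008 0 0 0"

```text
clock: 9.62
position: [0.4562, 0.1627, 0.0723]
ee_rot: [-1.253, -2.88, 0.002]
force: [0.6, 0.1, 0.5]
width: 0.65
gripper_force: 0.0
```

send_rows --motion "0.35 0 0 0 0 0 0; 1 0 0 0 0 0 0; 1 0 0 0 0 0 0; 1 0 0 0 0 0 0; 1 0 0 0 0 0 0"

```text
clock: 10.25
position: [0.4566, 0.1631, 0.0736]
ee_rot: [1.25, 2.882, 0.001]
force: [-0.4, -0.7, 3.4]
width: 0.3
gripper_force: 25.0
```

send_rows --motion "1 0 0 0 0 0 0; 1 0 0 0 0 0 0; 1 0 0 0.02 0 0 0; 1 0 0 0.05 0 0 0; 1 0 0 0.05 0 0 0"

```text
clock: 10.88
position: [0.4559, 0.1627, 0.1942]
ee_rot: [-1.25, -2.881, 0.002]
force: [0.7, 0.4, -0.9]
width: 0.3
gripper_force: 25.0
```

send_rows --motion "1 0.041 -0.027 0 0 0 9.4; 1 0.041 -0.027 0 0 0 9.4; 1 0.041 -0.027 0 0 0 9.4; 1 0.041 -0.027 0 0 0 9.4; 1 0.041 -0.027 0 0 0 9.4"

```text
clock: 11.5
position: [0.6623, 0.0271, 0.1928]
ee_rot: [0.011, -3.141, -0.0]
force: [1.1, 0.5, -0.7]
width: 0.298
gripper_force: 25.0
```

send_rows --motion "1 0 0 0 0 5 0; 1 0 0 0 0 5 0; 1 0 0 -0.04 0 0 0; 1 0 0 -0.025 0 0 0; 1 0 0 0 0 0 0"

```text
clock: 12.12
position: [0.6598, 0.0278, 0.1258]
ee_rot: [0.002, -2.962, 0.001]
force: [-0.2, -0.4, 0.1]
width: 0.304
gripper_force: 25.0
```

send_rows --motion "1 0 0 -0.012 0 0 0; 1 0 0 -0.004 0 0 0; 1 0 0 0 0 0 0; 1 0 0 0 0 0 0"

```text
clock: 12.62
position: [0.6617, 0.028, 0.1128]
ee_rot: [0.002, -2.968, -0.0]
force: [0.7, -0.3, -0.7]
width: 0.302
gripper_force: 25.0
```

send_rows --motion "1 0 0 -0.003 0 0 0; 1 0 0 -0.002 0 0 0; 1 0 0 0 0 0 0; 1 0 0 0 0 0 0"

```text
clock: 13.12
position: [0.6614, 0.028, 0.1074]
ee_rot: [0.002, -2.967, -0.0]
force: [-0.7, -0.5, 2.8]
width: 0.302
gripper_force: 25.0
```

send_rows --motion "0.5 0 0 0 0 0 0; 0.5 0 0 0 0 0 0; 0.5 0 0 0 0 0 0; 0.5 0.005 0 0.03 0 0 0; 0.5 0.009 0 0.05 0 0 0"

```text
clock: 13.75
position: [0.6743, 0.028, 0.1863]
ee_rot: [0.002, -2.963, 0.0]
force: [0.9, -0.0, 0.3]
width: 0.501
gripper_force: 0.0
```

send_rows --motion "0.5 -0.02 0.02 0.05 0 -10 0; 0.4 -0.05 0.035 0 0 0 -8; 0.35 -0.05 0.035 0 0 0 -8; 0.35 -0.05 0.035 0 0 0 -8; 0.35 -0.05 0.035 0 0 0 -8"

```text
clock: 14.38
position: [0.4537, 0.189, 0.2374]
ee_rot: [0.87, 3.018, 0.001]
force: [0.7, 1.4, 0.5]
width: 0.65
gripper_force: 0.0
```

send_rows --motion "0.35 -0.03 0.02 0 0 0 -4; 0.35 -0.03 0.01 0 0 0 0; 0.35 0 0 0 0 0 0; 0.35 0 0 0 0 0 0"

```text
clock: 14.88
position: [0.3961, 0.2178, 0.2375]
ee_rot: [0.968, 2.988, 0.001]
force: [0.5, 0.2, -0.2]
width: 0.65
gripper_force: 0.0
```

```bash
python3 wl.py w3; python3 look.py t3
```

```text
14.875 [0.3961 0.2178 0.2375] ty 54.1 j7 0.39
0.035 [314. 202.] [379.2 221.9] [11.4 35.5] 54.0
0.035 [143. 278.] [350.8  71.5] [ 8.8 40.8] 84.1
0.009 [314. 205.] [388.4 214.9] [28. 91.] 53.6
0.009 [148. 276.] [354.6  67.8] [14.5 49. ] 79.2
14.925 [0.3964 0.2176 0.2375] ty 54.0 tz [ 0.001  0.    -1.   ] j7 0.39
lever [420. 216.] [648.6  27.9] [12.8 35.3] 87.7 H 0.0425
lever [462. 216.] [650.1 -41.5] [11.9 35.3] 89.7 H 0.0425
lever [300. 237.] [621.5 229.9] [79.6 64.2] 1.4 H 0.0446
lever [417. 251.] [593.2  23.3] [249.6   5.7] 89.3 H 0.0451
lever [446. 306.] [504.7 -22.3] [  1.8 144.7] 56.8 H 0.0422
```

View pics/t3c.png

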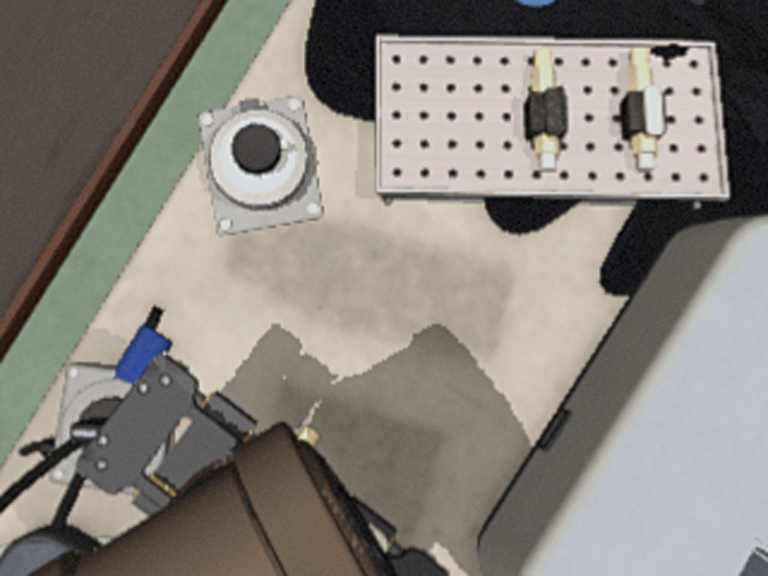

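send_rows --motion "0.35 -0.0125 0.0007 -0.05 0 0 0; 0.35 0 0 -0.05 0 0 0; 0.35 0 0 -0.04 0 0 0; 0.35 0 0 -0.014 0 0 0; 0.35 0 0 -0.0075 0 0 0"

```text
clock: 15.6
position: [0.3836, 0.2184, 0.0755]
ee_rot: [0.97, 2.988, -0.0]
force: [0.1, -0.3, -0.2]
width: 0.654
gripper_force: 0.0
```

send_rows --motion "0.35 0 0 0 0 0 0; 1 0 0 0 0 0 0; 1 0 0 0 0 0 0; 1 0 0 0 0 0 0; 1 0 0 0 0 0 0"

```text
clock: 16.23
position: [0.3831, 0.2189, 0.076]
ee_rot: [0.968, 2.988, 0.001]
force: [1.1, -0.1, 5.2]
width: 0.3
gripper_force: 25.0
```

send_rows --motion "1 0 0 0 0 0 0; 1 0 0 0 0 0 0; 1 0 0 0.02 0 0 0; 1 0 0 0.05 0 0 0; 1 0 0 0.05 0 0 0"

```text
clock: 16.85
position: [0.3825, 0.2183, 0.1968]
ee_rot: [-0.968, -2.988, 0.002]
force: [1.1, 0.9, -0.9]
width: 0.305
gripper_force: 25.0
```

send_rows --motion "1 0.0466 -0.02 0 0 0 6; 1 0.0466 -0.02 0 0 0 6; 1 0.0466 -0.02 0 0 0 6; 1 0.0466 -0.02 0 0 0 6; 1 0.0466 -0.02 0 0 0 6"

```text
clock: 17.48
position: [0.617, 0.1179, 0.1954]
ee_rot: [-0.156, -3.137, -0.0]
force: [0.9, -0.1, -0.3]
width: 0.3
gripper_force: 25.0
```

send_rows --motion "1 0.0466 -0.02 0 0 0 6; 1 0 0 0 0 5 0; 1 0 0 0 0 5 0; 1 0 0 -0.04 0 0 0; 1 0 0 -0.025 0 0 0"

```text
clock: 18.1
position: [0.6618, 0.0984, 0.1284]
ee_rot: [0.002, -2.965, 0.001]
force: [-0.8, 0.9, -0.6]
width: 0.305
gripper_force: 25.0
```

send_rows --motion "1 0 0 -0.012 0 0 0; 1 0 0 -0.003 0 0 0; 1 0 0 0 0 0 0; 1 0 0 0 0 0 0"

```text
clock: 18.6
position: [0.6631, 0.0988, 0.1169]
ee_rot: [0.002, -2.969, -0.001]
force: [-0.0, 0.9, -1.0]
width: 0.306
gripper_force: 25.0
```

send_rows --motion "1 0 0 -0.004 0 0 0; 1 0 0 -0.002 0 0 0; 1 0 0 0 0 0 0; 1 0 0 0 0 0 0"

```text
clock: 19.1
position: [0.6625, 0.0987, 0.1098]
ee_rot: [0.002, -2.967, -0.0]
force: [1.1, -0.6, 0.4]
width: 0.302
gripper_force: 25.0
```

send_rows --motion "0.5 0 0 0 0 0 0; 0.5 0 0 0 0 0 0; 0.5 0 0 0 0 0 0; 0.5 0.005 0 0.03 0 0 0; 0.5 0.009 0 0.05 0 0 0"

```text
clock: 19.73
position: [0.6754, 0.0986, 0.1889]
ee_rot: [0.002, -2.963, 0.001]
force: [0.1, 0.2, 0.5]
width: 0.499
gripper_force: 0.0
```

send_rows --motion "0.5 -0.01 0.01 0.05 0 -10 0; 0.5 -0.02 0.03 0.03 0 0 9; 0.5 -0.04 0.04 0 0 0 9; 0.5 -0.04 0.04 0 0 0 9; 0.5 -0.04 0.04 0 0 0 9"

```text
clock: 20.35
position: [0.5251, 0.2598, 0.2701]
ee_rot: [-0.981, 2.984, 0.0]
force: [0.1, 0.1, 0.1]
width: 0.501
gripper_force: 0.0
```

send_rows --motion "0.5 -0.03 0.03 0 0 0 9; 0.5 -0.03 0.02 0 0 0 9; 0.5 -0.03 0.02 0 0 0 9; 0.5 0 0 0 0 0 9; 0.5 0 0 0 0 0 9"

```text
clock: 20.98
position: [0.436, 0.329, 0.27]
ee_rot: [-2.05, 2.381, -0.0]
force: [-0.2, -0.1, -0.5]
width: 0.504
gripper_force: 0.0
```

```bash
python3 look.py t4
```

```text
20.975 [0.436 0.329 0.27 ] ty 171.5 tz [ 0.  0. -1.] j7 2.14
lever [378. 215.] [648.9  99.4] [12.  35.5] 88.5 H 0.0423
lever [420. 216.] [648.7  28.2] [12.4 35.4] 89.5 H 0.0422
lever [462. 216.] [650.1 -41.3] [35.4 12.5] 0.3 H 0.0423
lever [300. 236.] [621.5 229.8] [79.1 64.1] 1.7 H 0.0449
lever [417. 251.] [593.7  23. ] [  2.8 249.7] 0.1 H 0.0449
lever [446. 304.] [504.8 -22.2] [  1.9 144.4] 56.9 H 0.0418
```

View pics/t4c.png

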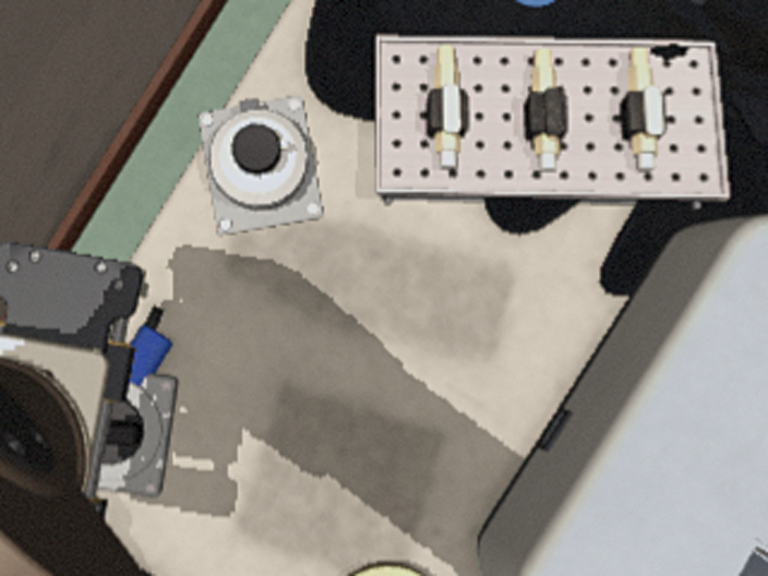

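```bash
python3 - <<'E'
from m import *
m=arm.camera_model("top");p=cv2.imread("pics/top0.png");T=cloud(m,np.load("top0.npy"))
u,v=np.meshgrid(range(640),range(480))
k=(T[...,2]>.055)&(T[...,2]<.075)&(u>212)&(u<256)&(v>335)&(v<366)
print(k.sum(),cv2.minAreaRect((T[k][:,:2]*1000).astype(np.float32)))
k=(T[...,2]>.018)&(T[...,2]<.029)&(u>205)&(u<270)&(v>315)&(v<380)&(p.min(2)>110)
print(k.sum(),cv2.minAreaRect((T[k][:,:2]*1000).astype(np.float32)))
p,d,m=grab("wrist","w4")
W=cloud(m,d);k=(W[...,2]>.055)&(W[...,2]<.075)&(np.hypot(W[...,0]-.423,W[...,1]-.33)<.04)
print(k.sum(),cv2.minAreaRect((W[k][:,:2]*1000).astype(np.float32)) if k.any() else'')
E
```

```text
296 ((419.6773986816406, 340.11077880859375), (24.451807022094727, 59.464935302734375), 16.94460678100586)
1189 ((421.337158203125, 334.25152587890625), (78.8714370727539, 86.09674835205078), 83.37406158447266)
1277 ((422.14697265625, 339.5010070800781), (25.001785278320312, 60.35592269897461), 15.699348449707031)
```

View pics/w4.png

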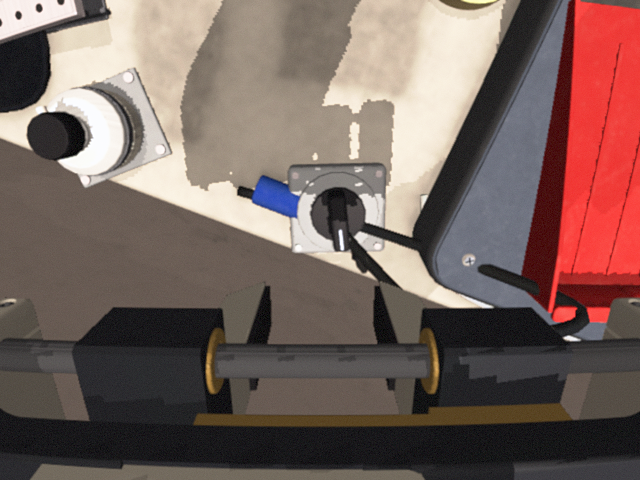

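```bash
python3 - <<'E'
from m import *
m=arm.camera_model("wrist");p=cv2.imread("pics/w4.png")
cv2.imwrite("pics/w4c.png",cv2.resize(p[150:270,270:440],None,fx=4,fy=4,interpolation=cv2.INTER_CUBIC))
print(onz(m,[(338,213)],.038),onz(m,[(337,190),(340,250)],.068))
print("box c",onz(m,[(289,165),(384,165),(384,252),(290,252)],.024))
E
```

```text
[[0.42354721 0.33084979 0.038     ]] [[0.42180837 0.3049788  0.068     ]
 [0.42630091 0.35335663 0.068     ]]
box c [[0.45909313 0.28596182 0.024     ]
 [0.378398   0.29835388 0.024     ]
 [0.38687603 0.37759207 0.024     ]
 [0.47228233 0.36437584 0.024     ]]
```

View pics/w4c.png

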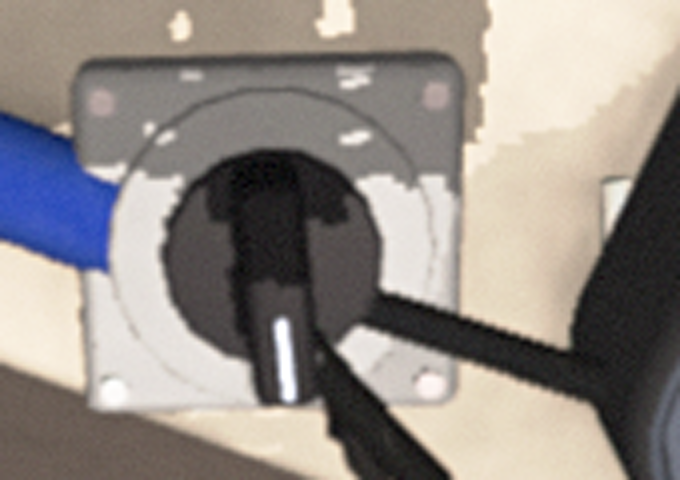

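send_rows --motion "0.5 -0.0125 0.001 -0.04 0 0 3; 0.5 0 0 -0.04 0 0 0; 0.5 0 0 -0.04 0 0 0; 0.5 0 0 -0.018 0 0 0; 0.5 0 0 -0.008 0 0 0" --force 15

```text
clock: 21.7
position: [0.4238, 0.3292, 0.1227]
ee_rot: [2.099, -2.335, 0.0]
force: [-0.3, -0.4, 0.3]
width: 0.499
gripper_force: 0.0
```

send_rows --motion "1 0 0 0 0 0 0; 1 0 0 0 0 0 0; 1 0 0 0 0 0 0; 1 0 0 0 0 0 0; 1 0 0 0 0 0 0"

```text
clock: 22.32
position: [0.4234, 0.3301, 0.1244]
ee_rot: [-2.105, 2.332, 0.001]
force: [-4.6, -0.5, 5.1]
width: 0.152
gripper_force: 14.7
```

```bash
cat > st.py <<'E'
from m import *
o=arm.observe();r=R.from_rotvec(o["ee_rot"]).as_matrix();print(o["clock"],o["position"].round(4),"ty",np.degrees(np.arctan2(r[1,1],r[0,1])).round(1),"j",o["joints"].round(2),"F",o["force"].round(1),"T",o["ft_torque"].round(2),"w",o["width"]*92,o["gripper_force"])
E
python3 st.py
```

```text
22.325 [0.4234 0.3301 0.1244] ty 174.1 j [-0.57  0.51 -0.25  1.95  0.19  0.7   2.1 ] F [-4.6 -0.5  5.1] T [ 0.11  1.02 -0.01] w 13.991895319391128 14.724002033472061
```

send_rows --motion "1 0 0 0 0 0 -5; 1 0 0 0 0 0 -5; 1 0 0 0 0 0 -5; 1 0 0 0 0 0 -5; 1 0 0 0 0 0 0"

```text
clock: 22.95
position: [0.4223, 0.3305, 0.1243]
ee_rot: [1.666, -2.662, -0.002]
force: [-7.1, 0.3, 7.0]
width: 0.148
gripper_force: 14.9
```

```bash
python3 st.py
```

```text
22.95 [0.4223 0.3305 0.1243] ty 154.1 j [-0.64  0.5  -0.16  1.96  0.12  0.69  1.81] F [-7.1  0.3  7. ] T [0.3  1.66 0.01] w 13.634797264391867 14.900406450033188
```

send_rows --motion "1 0 0 0 0 0 -5; 1 0 0 0 0 0 -5; 1 0 0 0 0 0 -5; 1 0 0 0 0 0 0"

```text
clock: 23.45
position: [0.4218, 0.331, 0.1243]
ee_rot: [1.305, -2.855, -0.003]
force: [-9.4, 2.7, 7.8]
width: 0.153
gripper_force: 14.9
```

```bash
python3 st.py
```

```text
23.45 [0.4218 0.331  0.1243] ty 139.1 j [-0.7   0.5  -0.09  1.96  0.06  0.68  1.6 ] F [-9.4  2.7  7.8] T [0.52 2.06 0.02] w 14.067780515703792 14.94982123374939
```

send_rows --motion "1 -0.003 0.001 0 0 0 0; 1 0 0 0 0 0 -5; 1 0 0 0 0 0 -5; 1 0 0 0 0 0 0"

```text
clock: 23.95
position: [0.4212, 0.3312, 0.1243]
ee_rot: [-1.053, 2.959, 0.001]
force: [0.3, 0.2, 5.5]
width: 0.167
gripper_force: 16.6
```

```bash
python3 st.py
```

```text
23.95 [0.4212 0.3312 0.1243] ty 129.2 j [-0.74  0.5  -0.04  1.97  0.03  0.68  1.46] F [0.3 0.2 5.5] T [0.1  0.18 0.5 ] w 15.382299223382581 16.602375330403447
```

send_rows --motion "1 0 0 0 0 0 -5; 1 0 0 0 0 0 -5; 1 0 0 0 0 0 0"

```text
clock: 24.32
position: [0.4213, 0.3312, 0.1242]
ee_rot: [-0.794, 3.039, 0.001]
force: [0.1, 0.8, 4.4]
width: 0.197
gripper_force: 20.2
```

```bash
python3 st.py
```

```text
24.325 [0.4213 0.3312 0.1242] ty 119.3 j [-0.77  0.5   0.01  1.97 -0.01  0.67  1.32] F [0.1 0.8 4.4] T [0.27 0.03 0.61] w 18.118522100982176 20.194868221879005
```

send_rows --motion "1 0 0 0 0 0 7; 1 0 0 0 0 0 7; 0.5 0 0 0 0 0 0; 0.5 0 0 0 0 0 0; 0.5 0 0 0 0 0 0"

```text
clock: 24.95
position: [0.4209, 0.3303, 0.1235]
ee_rot: [1.152, -2.922, 0.001]
force: [0.7, -0.6, -0.1]
width: 0.434
gripper_force: 0.0
```

send_rows --motion "0.5 0 0 0.02 0 0 0; 0.5 0 0 0.05 0 0 0; 0.6 0.03 -0.015 0.05 0 0 0; 0.8 0.03 -0.02 0.02 0 0 0; 1 0.03 -0.02 0 0 0 0"

```text
clock: 25.58
position: [0.5125, 0.2756, 0.266]
ee_rot: [-1.152, 2.919, 0.001]
force: [-0.1, 0.7, -0.8]
width: 0.228
gripper_force: 0.0
```

send_rows --motion "1 0.035 -0.015 0 0 0 0; 1 0.035 -0.015 0 0 0 0; 1 0.035 -0.014 0 0 0 0; 1 0 0 0 0 0 0; 1 0 0 0 0 0 0"

```text
clock: 26.2
position: [0.6153, 0.2321, 0.2633]
ee_rot: [1.153, -2.921, -0.001]
force: [-0.8, -0.2, -1.1]
width: 0.005
gripper_force: 0.0
```

```bash
python3 st.py; python3 look.py t5; python3 - <<'E'
from m import *
p,d,m=grab("wrist","w5")
E
```

```text
26.2 [0.6153 0.2321 0.2633] ty 133.1 j [-0.44  0.51  0.    1.52 -0.    1.11  1.88] F [-0.8 -0.2 -1.1] T [ 0.12  0.07 -0.02] w 0.48746096438343645 0.0
26.2 [0.6153 0.2321 0.2633] ty 133.1 tz [-0.001  0.    -1.   ] j7 1.88
lever [420. 216.] [648.6  28.2] [12.2 35.2] 86.4 H 0.0421
lever [462. 216.] [650.2 -41.6] [35.2 12.8] 1.9 H 0.0422
lever [459. 252.] [593.7 -44.3] [115.8   2.7] 89.7 H 0.0454
```

View pics/t5c.png

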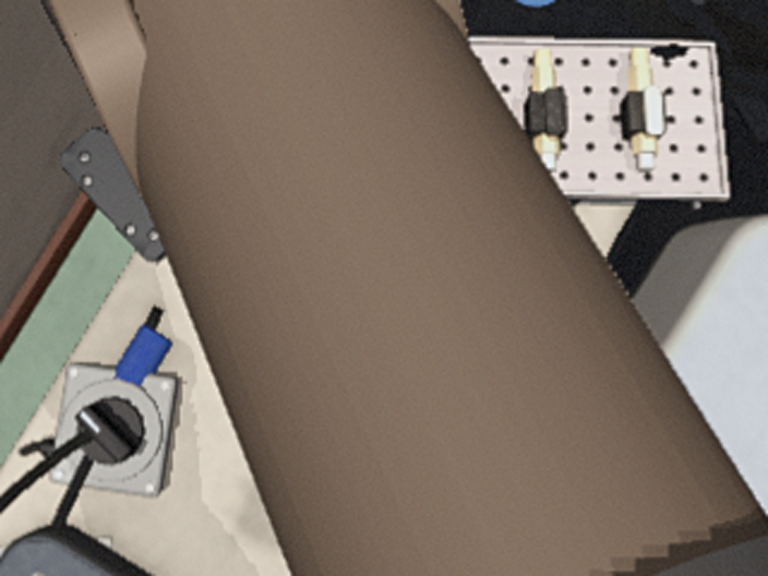

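```bash
python3 - <<'E'
from m import *
p,d,m=grab("scene","s5");T=cloud(m,d)
X=T[...,0];H=T[...,2]-(.034-(X-.6535)*np.tan(np.radians(10)))
k=((H>.034)&(H<.05)&(X>.6)&(X<.71)&(T[...,1]<.145)&(T[...,1]>-.1)).astype(np.uint8)
n,l,s,c=cv2.connectedComponentsWithStats(k)
for i in range(1,n):
    if s[i,4]>30: print(c[i].round(),s[i,4],np.median(T[l==i],0).round(3))
E
```

```text
[388. 263.] 125 [0.65  0.097 0.077]
[410. 292.] 139 [0.648 0.027 0.078]
[435. 323.] 161 [ 0.651 -0.043  0.077]
```

send_rows --motion "1 0 0 -0.05 0 0 0; 1 0 0 -0.04 0 0 0; 1 0 0 -0.013 0 0 0; 1 0 0 0 0 0 0"

```text
clock: 26.85
position: [0.6157, 0.232, 0.1608]
ee_rot: [1.154, -2.921, -0.0]
force: [0.2, -0.1, 0.7]
width: 0.005
gripper_force: 0.0
```

All three fittings are on the rack, so I'll press the cap.

send_rows --motion "1 0 0 -0.005 0 0 0; 1 0 0 -0.004 0 0 0; 1 0 0 -0.004 0 0 0; 1 0 0 -0.003 0 0 0; 1 0 0 0 0 0 0"

```text
clock: 27.48
position: [0.6169, 0.2321, 0.1467]
ee_rot: [-1.153, 2.919, 0.001]
force: [-2.3, 0.8, 13.1]
width: 0.002
gripper_force: 6.7
```

send_rows --motion "1 0 0 -0.001 0 0 0; 1 0 0 0 0 0 0; 1 0 0 0 0 0 0"

```text
clock: 27.85
position: [0.6169, 0.2321, 0.1466]
ee_rot: [-1.152, 2.919, 0.001]
force: [-4.8, -1.5, 20.2]
width: 0.003
gripper_force: 10.3
```

send_rows --motion "1 0 0 0.01 0 0 0; 1 0 0 0.02 0 0 0; 1 0 0 0.05 0 0 0; 1 0 0 0.05 0 0 0; 1 0 0 0 0 0 0"

```text
clock: 28.48
position: [0.6179, 0.2323, 0.2786]
ee_rot: [-1.15, 2.915, 0.001]
force: [0.5, -0.2, -0.6]
width: 0.004
gripper_force: 0.0
```

send_rows --motion "0.8 -0.035 0.017 0 0 0 0; 0.6 -0.035 0.017 0 0 0 0; 0.5 -0.035 0.017 0 0 0 0; 0.5 -0.035 0.017 0 0 0 0; 0.5 -0.03 0.017 0 0 0 0"

```text
clock: 29.1
position: [0.4443, 0.3169, 0.273]
ee_rot: [1.154, -2.921, 0.0]
force: [0.1, 0.1, 0.2]
width: 0.48
gripper_force: 0.0
```

send_rows --motion "0.5 -0.0245 0.0138 0 0 0 2; 0.5 0 0 0 0 0 0; 0.5 0 0 0 0 0 0"

```text
clock: 29.48
position: [0.4221, 0.33, 0.2736]
ee_rot: [-1.204, 2.902, -0.001]
force: [0.2, -0.3, -0.6]
width: 0.498
gripper_force: 0.0
```

```bash
python3 st.py; python3 look.py t6; python3 - <<'E'
from m import *
p=cv2.imread("pics/t6.png");p,d,m=grab("top");T=cloud(m,d);print("cap",T[228:236:3,293:302:4,2].round(3))
E
```

```text
29.475 [0.4221 0.33   0.2736] ty 135.1 j [-0.71  0.31 -0.07  1.81  0.03  1.02  1.57] F [ 0.2 -0.3 -0.6] T [ 0.09  0.05 -0.02] w 45.8433910448044 0.0
29.475 [0.4221 0.33   0.2736] ty 135.1 tz [ 0. -0. -1.] j7 1.57
lever [378. 215.] [649.2  99.3] [11.9 35.2] 89.5 H 0.0423
lever [420. 216.] [648.4  28.3] [35.3 12. ] 0.1 H 0.0424
lever [462. 216.] [650.1 -41.5] [12.3 34.7] 89.7 H 0.0421
lever [300. 236.] [621.7 229.9] [79.5 64.1] 2.0 H 0.045
lever [417. 251.] [593.7  22.8] [  2.9 250.2] 0.1 H 0.0452
lever [444. 308.] [500.7 -19.4] [  1.5 134.9] 57.3 H 0.0422
cap [[0.088 0.085 0.087]
 [0.087 0.085 0.09 ]
 [0.087 0.086 0.087]]
```

send_rows --motion "0.5 0 0 0 0 0 -10; 0.5 0 0 0 0 0 -10; 0.5 0 0 0 0 0 -10; 0.5 0 0 0 0 0 -10; 0.5 0 0 0 0 0 -10"

```text
clock: 30.2
position: [0.4224, 0.3298, 0.2736]
ee_rot: [0.146, 3.138, -0.0]
force: [-0.2, -1.2, 0.6]
width: 0.498
gripper_force: 0.0
```

send_rows --motion "0.5 0 0 0 0 0 -10; 0.5 0 0 0 0 0 -10; 0.5 0 0 0 0 0 -10; 0.5 0 0 0 0 0 -10; 0.5 0 0 0 0 0 -10"

```text
clock: 30.82
position: [0.4224, 0.3298, 0.2736]
ee_rot: [1.458, 2.782, -0.0]
force: [-0.3, -0.1, -0.4]
width: 0.497
gripper_force: 0.0
```

send_rows --motion "0.5 0 0 0 0 0 -10; 0.5 0 0 0 0 0 -10; 0.5 0 0 0 0 0 -10; 0.5 0 0 0 0 0 -10; 0.5 0 0 0 0 0 -10"

```text
clock: 31.45
position: [0.4224, 0.3298, 0.2737]
ee_rot: [2.497, 1.905, 0.0]
force: [-0.4, 0.1, -0.8]
width: 0.501
gripper_force: 0.0
```

send_rows --motion "0.5 0 0 0 0 0 -10; 0.5 0 0 0 0 0 -10; 0.5 0 0 0 0 0 -8; 0.5 0 0 0 0 0 0; 0.5 0 0 0 0 0 0"

```text
clock: 32.08
position: [0.4219, 0.3302, 0.2737]
ee_rot: [2.878, 1.258, 0.0]
force: [0.2, 0.4, 0.8]
width: 0.502
gripper_force: 0.0
```

```bash
python3 st.py
```

```text
32.075 [0.4219 0.3302 0.2737] ty -42.8 j [-1.19  0.33  0.56  1.85 -0.2   1.02 -1.29] F [0.2 0.4 0.8] T [-0.14  0.13 -0.04] w 46.14951922726685 0.0
```

send_rows --motion "0.5 -0.0005 0.001 -0.05 0 0 0; 0.5 0 0 -0.05 0 0 0; 0.5 0 0 -0.03 0 0 0; 0.5 0 0 -0.0195 0 0 0; 0.5 0 0 0 0 0 0"

```text
clock: 32.7
position: [0.4206, 0.3308, 0.1231]
ee_rot: [2.878, 1.257, -0.004]
force: [-0.1, 0.7, 0.7]
width: 0.498
gripper_force: 0.0
```

send_rows --motion "1 0 0 0 0 0 0; 1 0 0 0 0 0 0; 1 0 0 0 0 0 0; 1 0 0 0 0 0 0; 1 0 0 0 0 0 0"

```text
clock: 33.33
position: [0.4214, 0.3315, 0.1247]
ee_rot: [-2.88, -1.255, -0.001]
force: [0.1, -0.9, 6.7]
width: 0.146
gripper_force: 15.0
```

send_rows --motion "1 0 0 0 0 0 6; 1 0 0 0 0 0 6; 1 0 0 0 0 0 6; 1 0 0 0 0 0 6; 1 0 0 0 0 0 6"

```text
clock: 33.95
position: [0.4225, 0.3309, 0.1248]
ee_rot: [2.454, 1.959, 0.003]
force: [4.2, -3.8, 2.8]
width: 0.153
gripper_force: 15.0
```

```bash
python3 st.py
```

```text
33.95 [0.4225 0.3309 0.1248] ty -12.8 j [-0.99  0.51  0.31  1.99 -0.24  0.68 -0.76] F [ 4.2 -3.8  2.8] T [-0.83 -0.97 -0.07] w 14.049805940354805 15.006330013275146
```

send_rows --motion "1 0.001 -0.001 0 0 0 6; 1 0 0 0 0 0 6; 1 0 0 0 0 0 6; 1 0 0 0 0 0 6; 1 0 0 0 0 0 6"

```text
clock: 34.58
position: [0.4239, 0.3307, 0.1248]
ee_rot: [1.863, 2.528, 0.005]
force: [6.1, 0.4, -2.1]
width: 0.15
gripper_force: 15.0
```

```bash
python3 st.py
```

```text
34.575 [0.4239 0.3307 0.1248] ty 17.2 j [-0.88  0.5   0.16  1.98 -0.12  0.67 -0.34] F [ 6.1  0.4 -2.1] T [-0.06 -1.33 -0.03] w 13.779566492294569 15.005297362804413
```

send_rows --motion "1 0 0 0 0 0 6; 1 0 0 0 0 0 6; 1 0 0 0 0 0 6; 1 0 0 0 0 0 6; 1 0 0 0 0 0 6"

```text
clock: 35.2
position: [0.4249, 0.3314, 0.1249]
ee_rot: [1.145, 2.922, 0.007]
force: [9.6, 2.5, -6.8]
width: 0.15
gripper_force: 15.0
```

```bash
python3 st.py
```

```text
35.2 [0.4249 0.3314 0.1249] ty 47.2 j [-0.78  0.5   0.02  1.97 -0.01  0.67  0.07] F [ 9.6  2.5 -6.8] T [ 0.55 -2.28 -0.1 ] w 13.776573478557516 15.00560536980629
```

send_rows --motion "1 0.003 0.001 0 0 0 6; 1 0 0 0 0 0 6; 1 0 0 0 0 0 6; 1 0 0 0 0 0 6; 1 0 0 0 0 0 6"

```text
clock: 35.83
position: [0.4261, 0.3327, 0.1248]
ee_rot: [0.348, 3.12, 0.004]
force: [2.8, 3.4, -0.5]
width: 0.148
gripper_force: 15.0
```

```bash
python3 st.py
```

```text
35.825 [0.4261 0.3327 0.1248] ty 77.3 j [-0.67  0.5  -0.13  1.95  0.1   0.69  0.5 ] F [ 2.8  3.4 -0.5] T [ 0.74 -0.65 -0.07] w 13.65712999120063 15.00484585762024
```

send_rows --motion "1 0 0 0 0 0 5; 1 0 0 0 0 0 5; 1 0 0 0 0 0 3; 1 0 0 0 0 0 0"

```text
clock: 36.33
position: [0.4266, 0.3328, 0.1248]
ee_rot: [-0.002, 3.139, 0.005]
force: [3.4, 4.3, -2.3]
width: 0.164
gripper_force: 16.2
```

```bash
python3 st.py
```

```text
36.325 [0.4266 0.3328 0.1248] ty 90.1 j [-0.62  0.51 -0.19  1.95  0.14  0.69  0.68] F [ 3.4  4.3 -2.3] T [ 0.95 -1.   -0.4 ] w 15.110851182060774 16.21770703000948
```

send_rows --motion "1 0 0 0 0 0 5; 1 0 0 0 0 0 0; 1 0 0 0 0 0 -7; 0.5 0 0 0 0 0 0; 0.5 0 0 0 0 0 0"

```text
clock: 36.95
position: [0.4246, 0.3311, 0.124]
ee_rot: [-0.048, -3.141, 0.002]
force: [-0.7, -0.1, -0.1]
width: 0.327
gripper_force: 0.0
```

send_rows --motion "0.5 0 0 0 0 0 0; 0.5 0 0 0.02 0 0 0; 0.5 0 0 0.05 0 0 0; 0.5 0 0 0.05 0 0 0; 0.5 -0.04 0.04 0.05 0 0 0"

```text
clock: 37.58
position: [0.3943, 0.3622, 0.2875]
ee_rot: [0.062, 3.139, -0.001]
force: [-0.3, 1.5, -0.4]
width: 0.502
gripper_force: 0.0
```

send_rows --motion "0.5 -0.04 0.05 0 0 0 0; 0.5 -0.04 0.05 0 0 0 0; 0.5 -0.02 0.05 0 0 0 0; 0.5 0 0 0 0 0 0; 0.5 0 0 0 0 0 0"

```text
clock: 38.2
position: [0.2941, 0.5115, 0.2851]
ee_rot: [-0.051, -3.141, 0.002]
force: [0.1, -0.2, 0.3]
width: 0.499
gripper_force: 0.0
```

```bash
python3 st.py; python3 look.py t7
```

```text
38.2 [0.2941 0.5115 0.2851] ty 88.1 j [-0.95  0.4  -0.27  1.65  0.12  1.1   0.29] F [ 0.1 -0.2  0.3] T [-0.03 -0.07  0.04] w 45.934556391966694 0.0
38.2 [0.2941 0.5115 0.2851] ty 88.1 tz [-0.    -0.001 -1.   ] j7 0.29
lever [378. 215.] [649.2  99.4] [11.9 34.8] 89.3 H 0.0421
lever [420. 216.] [648.7  28.1] [12.5 35.4] 86.4 H 0.0422
lever [483. 219.] [646.2 -76.5] [12.1 35.8] 83.3 H 0.0422
lever [300. 236.] [621.6 229.8] [79.2 64.1] 1.7 H 0.0449
lever [415. 251.] [593.3  23.2] [249.7   4. ] 89.7 H 0.0454
lever [446. 305.] [505.  -22.4] [  2.5 145.9] 56.5 H 0.042
```

View pics/t7c.png

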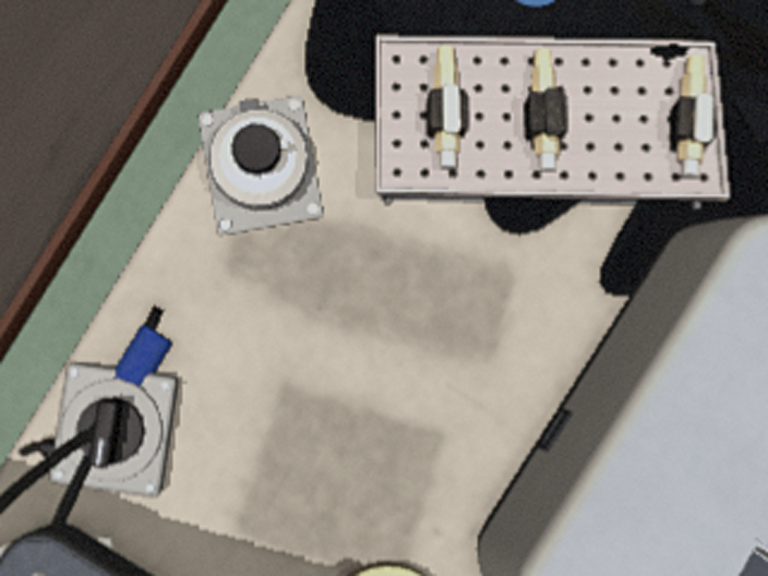

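```bash
python3 - <<'E'
from m import *
p,d,m=grab("top","t8");T=cloud(m,d)
k=(T[...,2]>.056)&(T[...,2]<.074)&(T[...,1]<.352)&(np.hypot(T[...,0]-.4235,T[...,1]-.331)<.026)
q=(T[k][:,:2]*1000).astype(np.float32);print(len(q),cv2.minAreaRect(q),np.degrees(np.arctan2(*np.linalg.svd(q-q.mean(0),full_matrices=False)[2][0][::-1])))
cv2.imwrite("pics/t8c.png",cv2.resize(p[310:390,200:280],None,fx=7,fy=7,interpolation=cv2.INTER_CUBIC))
E
```

```text
256 ((421.3594055175781, 333.6249694824219), (14.248043060302734, 45.633548736572266), 83.4488754272461) 172.64479
```

View pics/t8c.png

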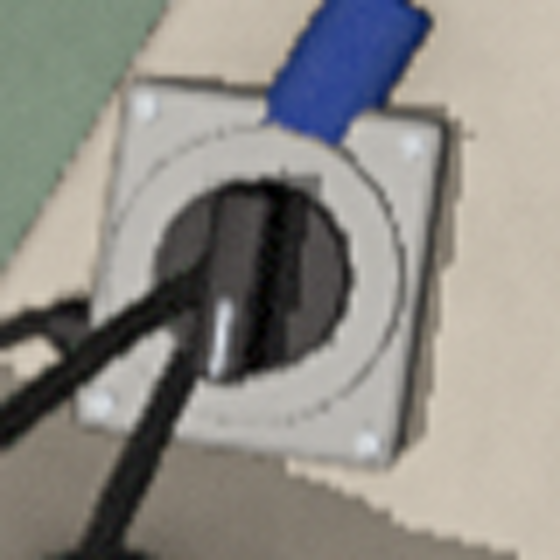

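```bash
python3 -c "
from cell import arm
print(arm.sign_off())"
```

```text
the job is handed in; nothing more can be done
None
```

I handed the job in at about 38 s: the three fittings present lie flat on the rack, the cap was pressed fully down with the fan at full speed and sprang back, and the fan is off at its anticlockwise stop. One fitting was knocked about 35 mm along the rack late in the run but stayed flat inside the lips; the carton and spool were never approached, and the verdict was not returned to me.

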